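# Centre the gear knob on the painting stand

### The arm

A 7-joint arm with a two-finger parallel gripper is mounted at the origin on the work surface. World frame = base frame: x ahead of the robot, y to its left, z up, the work surface at z = 0. Lengths are in m, angles in rad, forces in N, time in s.
With the tool pointing down it reaches from about 0.4 to 0.85 m from the base axis. Payload 10.4 kg.
Tool frame: the origin (TCP) lies between the finger pads; the fingertips stand 11 mm ahead of it and the grasp point (between the pads) lies 8 mm behind it; z points along the fingers, y is the direction in which the jaws open and shut (so a half turn about z gives the same grasp; the last joint's range is limited). The gripper opens to 87 mm and grips with 3 to 60 N. Pads are 19 mm wide; open, the fingers measure 117 mm over their backs; the gripper's body (75 mm by 190 mm) begins 51 mm behind the grasp point.
Start: joints at [-1.197, 0.332, -0.065, 1.46, 0.022, 1.35, -0.088], TCP at [0.242, 0.576, 0.234] pointing down, gripper open.
Joint ranges: [-2.6, 2.6], [-0.5, 2.12], [-1.47, 1.34], [0.16, 2.42], [-1.27, 4.41], [0.06, 2.06], [-2.6, 2.6]. Speed limits (rad/s): [2.22, 2.22, 2.79, 2.79, 3.14, 3.14, 3.14].

### API

Orientations are given as a unit quaternion [x, y, z, w].
In Python, from bench import r, eyes gives the robot as it stands.
- The arm moves only by the shell command python3 -m inch 'ROWS' [FORCE]. ROWS is a JSON object of lists of equal length, an entry for each row: "translation": the shift along the world's x, y, z scaled (see below), a list of three; "rot": the turn, a rotation vector about the world's x, y, z scaled (see below), a list of three; "jaw": the finger opening in mm, from 0 to 87. In form: {"translation": [[tx, ty, tz], ...], "rot": [[ax, ay, az], ...], "jaw": [jaw, ...]}. A call has 1 to 20 rows; each row is the pose to reach, as a shift and turn from the pose measured when the call began; what a row does not reach only later rows make up. The controller multiplies each number of a shift by 100 mm and each number of a turn by 60 degrees. A row lasts 1/10 s, in which the tool goes at most 50 mm and 8.59 degrees, less where a joint would pass 70% of its speed; a pose out of reach is approached as far as the arm can. A call with a number of a shift or a turn outside -1 to 1 is refused whole. A call with a gripper value outside its range is refused whole. The fingers move at their own pace and stop on an object; FORCE is the grip in N (left out, the last holds). Time passes only in rows, so rows that repeat a pose let the fingers close. It gives the time, the measured TCP pose, the force and the opening at its end, in the units of the state.
- r.read_state(): the state, without advancing time (a new reading comes with each control period).
- eyes.camera(name): name is "side" or "top" or "wrist"; returns the picture (420x560x3 uint8, blue, green, red); there is no depth.
- eyes.calibration(name): a dict with "fx", "fy", "cx", "cy" (pixels), "R" (3x3) and "t" (3): a world point X has camera coordinates R X + t; the wrist camera has in their place "hand_eye" (4x4, takes a point from camera to tool coordinates, whose origin is the TCP and whose axes are the flange's). Camera axes: x right, y down, z forward; pixel columns grow to the right and rows downward; lengths in m; the calibration is good to about 2 mm. The wrist camera is an equidistant fisheye: a pixel r from the principal point sees the ray r / f radians off the axis. A picture is of the moment at which its call begins: read the wrist's pose just before it. calibration takes no time and is no camera call.
- r.close_job(): hands the job in, once; it reports no verdict.
The state is a dict: "time": time; "joint_positions": joint angles; "joint_vel": joint speeds; "joint_torque": joint torques, N m; "ee_pos": TCP position; "eef_rot": TCP orientation; "ft_force": force on the tool from outside, world axes, zero at the start; "torque": the same for the moment, N m; "width": finger opening in m.
Only numpy, scipy, OpenCV 4.12 (cv2) and the standard library are available. Lean on these libraries where they do the work, as an engineer would, in place of code of your own. Each camera call takes 0.05 s, during which the arm holds its last target. There are 200 camera calls.

### The job

The top-heavy gear-lever knob stands off-centre on the small round painting stand; before it is sprayed, nudge it with light fingertip taps, low on its foot, until it stands upright in the middle of the stand with an even margin all round. Tap gently so that it never topples or falls off, do not pinch or lift it, and leave the things around the stand where they are.

Things in the scene. Friction and masses are not known exactly. Their poses are not given: they have to be found in the camera images.
- knob: bare metal gear-lever knob, 60 mm high, 0.14-0.28 kg, round about z (up), standing on the stand. Origin: centre of its underside. Foot collar: 36 mm diameter, upright side 4-11 mm up; waist 18 mm at 26 mm up; round head 33 mm, centred 42 mm up. Underside flat only over its middle 22 mm, so it rocks: slides if pushed slowly low on the collar, topples if pushed on the head.
- stand_top (a point): centre of the painting stand's top face, at its height, 58 mm above the bench. The stand is fixed: a round disc with a pale top, 80 mm in diameter, 9 mm thick at the rim, on a thin post with a round foot 104 mm in diameter. The knob starts 12 to 19 mm off this point in any direction; sliding it takes some 1 to 3 N.
- mat: cardboard sheet 340 mm (its x) by 540 mm (its y), 3 mm thick, fixed on the bench; the stand and the bystanders stand on it. Origin: centre of its underside; x and y along its edges.
- can_tall: tall spray can, 53 mm diameter, 190 mm high, loose bystander standing on the cardboard. Origin: centre of its underside.
- can_short: shorter spray can, 53 mm diameter, 150 mm high, loose bystander standing on the cardboard. Origin: centre of its underside.
- socket: steel impact socket, 28 mm diameter, 38 mm high, loose bystander standing on the cardboard. Origin: centre of its underside.
- tape: yellow ring of masking tape lying flat, 86 mm outside diameter, 24 mm high, loose bystander standing on the cardboard. Origin: centre of its underside.
- ballknob: small black ball knob, 39 mm diameter, 43 mm high, loose bystander standing on the cardboard. Origin: centre of its underside.
- pot: small open steel pot, 66 mm across its rim, 45 mm high, loose bystander standing on the cardboard. Origin: centre of its underside.
Things that resemble listed ones, but are neither listed nor needed, are in the scene too. Of the things that look like the knob, the smallest one is meant. There is more than one size of the part that bears stand_top; the job needs the smaller.

How it is judged:
By the outcome, as a careful person would: the job done as asked, in the order asked, and still so for the second after the job is handed in, with the robot touching nothing.
It also fails if it takes over 48 s, if anything falls off the work surface, if the arm or the gripper's body presses on something with over 40 N, if the wrist force passes 120 N, or if a joint passes its speed limit or range.

## Working session

There is one attempt and no reset: what is moved stays moved. The work goes in short steps, Python scripts to look and compute and a shell command to move; the robot and the scene stay as the last step left them, time stands still between calls to the robot, and variables do not carry over. Pictures are saved under pics/ and viewed, about 8 in all and at most 12, crops included, and the job is handed in when it is done.

```bash
mkdir -p pics; ls; python3 - <<'E'
from bench import r, eyes
import cv2, numpy as np
a=eyes.camera("top"); b=eyes.camera("side")
cv2.imwrite("pics/top0.png",a); cv2.imwrite("pics/side0.png",b)
for n in("top","side","wrist"): print(n,eyes.calibration(n))
print(r.read_state())
E
```

```text
pics
top {'fx': 455.58308167686954, 'fy': 455.58308167686954, 'cx': 286.27454193609265, 'cy': 214.00948984332564, 'R': array([[-0.00135425, -0.99981903, -0.01897555],
       [-0.98470006,  0.00463984, -0.17419608],
       [ 0.1742526 ,  0.01844932, -0.98452814]]), 't': array([0.03846445, 0.5969151 , 0.84299619])}
side {'fx': 510.77429390364784, 'fy': 510.77429390364784, 'cx': 283.3600805558447, 'cy': 204.23290964267017, 'R': array([[ 0.70878888, -0.70538335,  0.00725561],
       [-0.49794376, -0.50758038, -0.70314591],
       [ 0.49967022,  0.49476912, -0.71100857]]), 't': array([-0.42708915,  0.36925401,  0.73258902])}
wrist {'fx': 325.19226210127806, 'fy': 325.19226210127806, 'cx': 285.8087656746579, 'cy': 208.79465949674005, 'hand_eye': array([[ 1.16049755e-03, -9.61902885e-01, -2.73388903e-01,
         7.50615288e-02],
       [ 9.99999083e-01,  9.25329621e-04,  9.89137638e-04,
         3.70360981e-04],
       [-6.98479498e-04, -2.73389800e-01,  9.61903077e-01,
        -1.51150866e-01],
       [ 0.00000000e+00,  0.00000000e+00,  0.00000000e+00,
         1.00000000e+00]])}
{'time': 0.1, 'joint_positions': array([-1.1965902 ,  0.332802  , -0.06470116,  1.46083214,  0.02163722,
        1.34985787, -0.08850512]), 'joint_vel': array([-1.03902074e-03, -1.58491568e-03, -9.16421702e-05, -2.10306573e-03,
        4.94376496e-04, -9.17154010e-04,  5.73929830e-04]), 'joint_torque': array([ 1.77591170e-03, -6.24549580e+01,  2.49464106e-02, -3.90718746e+01,
       -6.14426821e-02,  3.64348583e-02,  2.06603750e-05]), 'ee_pos': array([0.24143977, 0.57614974, 0.23284969]), 'eef_rot': array([ 1.97092747e-01,  9.80384663e-01, -5.96714556e-04, -7.52639699e-05]), 'ft_force': array([ 0.9456592 , -0.76536279,  0.82208362]), 'torque': array([ 0.03740685,  0.0068325 , -0.07408025]), 'width': 0.08701291858159575}
```

View pics/top0.png

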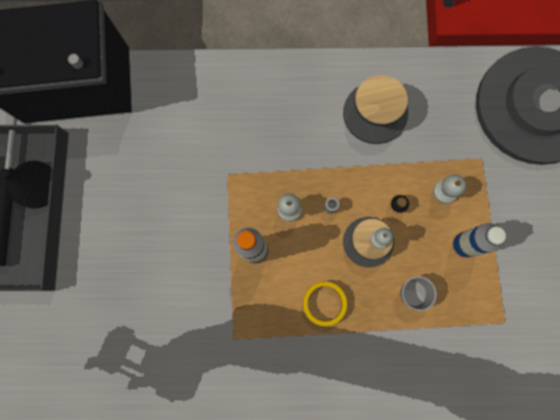

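View pics/side0.png

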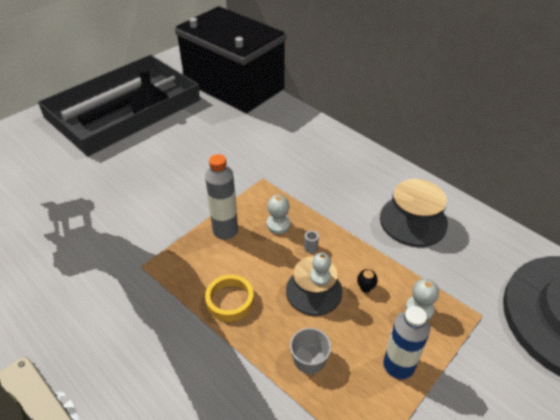

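The top view shows three knob-like things: the smallest knob on the stand at (382,237), and larger ones on the mat at (289,206) and (450,188). There are two discs: the smaller one on the mat at (372,240), and a bigger one off the mat at (380,100). In the side view the chosen knob and stand are at (321,268) and (316,275).

```bash
cat > h.py <<'E'
from bench import r, eyes
import cv2, numpy as np
from scipy.spatial.transform import Rotation as Ro
def ray(n,u,v,st=None):
    c=eyes.calibration(n)
    x,y=(u-c["cx"])/c["fx"],(v-c["cy"])/c["fy"]
    if n!="wrist":
        return -c["R"].T@c["t"], c["R"].T@np.array([x,y,1.])
    th=np.hypot(x,y); s=np.sin(th)/max(th,1e-9)
    H=c["hand_eye"]; Rt=Ro.from_quat(st["eef_rot"]).as_matrix()
    return st["ee_pos"]+Rt@H[:3,3], Rt@H[:3,:3]@np.array([x*s,y*s,np.cos(th)])
def plane(n,u,v,z,st=None):
    o,d=ray(n,u,v,st); return o+d*(z-o[2])/d[2]
def proj(n,X,st=None):
    c=eyes.calibration(n); X=np.asarray(X,float)
    if n!="wrist": p=c["R"]@X+c["t"]; return np.array([c["cx"]+c["fx"]*p[0]/p[2],c["cy"]+c["fy"]*p[1]/p[2]])
    H=c["hand_eye"]; Rt=Ro.from_quat(st["eef_rot"]).as_matrix()
    p=H[:3,:3].T@(Rt.T@(X-st["ee_pos"])-H[:3,3]); q=np.hypot(p[0],p[1]); th=np.arctan2(q,p[2])
    return np.array([c["cx"],c["cy"]])+c["fx"]*th*p[:2]/q
E
python3 - <<'E'
from h import *
P=lambda s,n,u,v,z: print(s,n,plane(n,u,v,z).round(3))
P("stand","top",372,240,.058);P("stand","side",316,275,.058)
P("knobhead","top",382,237,.100);P("knobhead","side",321,262,.1)
P("tallcan?","top",246,239,.193);P("tallcan?","side",218,161,.193)
P("tallcan?","top",496,236,.193);P("shortcan","top",496,236,.153);P("shortcan","side",415,317,.153)
P("bigknobL","top",289,206,.05);P("bigknobR","top",455,186,.08)
P("socket","top",332,204,.04);P("ballk","top",400,203,.04);P("pot","top",419,293,.046);P("tape","top",325,304,.025)
c=cv2.imread("pics/top0.png")[195:285,320:430]; s=cv2.imread("pics/side0.png")[235:320,270:370]
cv2.imwrite("pics/crop0.png",np.hstack([cv2.resize(c,(400,330),interpolation=2),cv2.resize(s,(390,330),interpolation=2)]))
E
```

```text
stand top [ 0.544 -0.129  0.058]
stand side [ 0.548 -0.136  0.058]
knobhead top [ 0.545 -0.14   0.1  ]
knobhead side [ 0.549 -0.143  0.1  ]
tallcan? top [0.531 0.1   0.193]
tallcan? side [0.529 0.092 0.193]
tallcan? top [ 0.534 -0.307  0.193]
shortcan top [ 0.539 -0.324  0.153]
shortcan side [ 0.538 -0.33   0.153]
bigknobL top [0.614 0.031 0.05 ]
bigknobR top [ 0.645 -0.287  0.08 ]
socket top [ 0.619 -0.055  0.04 ]
ballk top [ 0.621 -0.19   0.04 ]
pot top [ 0.444 -0.217  0.046]
tape top [ 0.423 -0.038  0.025]
```

View pics/crop0.png

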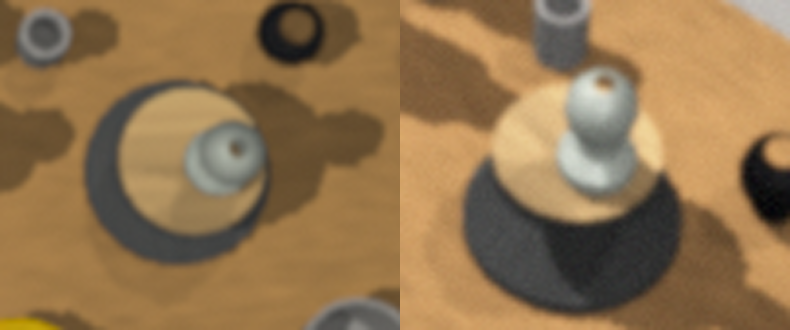

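The crop confirms the choice. The small knob (collar at about top px (381,238)) stands on the small mat-borne disc (centre about (373,238)), so it is offset mainly along −y by about 14 mm. I'll push toward +y with closed fingers, turning the gripper so its long side lies along x, clear of the cans. I start with a test move.

```bash
python3 -m inch '{"translation":[[0.19,-0.45,0.3],[0.38,-0.9,0.3],[0.38,-0.96,0.3]],"rot":[[0,0,-0.07],[0,0,-0.14],[0,0,-0.14]],"jaw":[0,0,0]}' 10
```

```text
time: 0.4
ee_pos: [0.2833, 0.476, 0.2639]
eef_rot: [0.273, 0.962, -0.0, 0.001]
ft_force: [0.2, 0.4, -1.0]
width: 0.0708
```

```bash
python3 -m inch '{"translation":[[0.19,-0.45,0],[0.37,-0.9,0],[0.37,-0.96,0]],"rot":[[0,0,-0.07],[0,0,-0.14],[0,0,-0.14]],"jaw":[0,0,0]}' && python3 -m inch '{"translation":[[0.19,-0.45,0],[0.37,-0.9,0],[0.37,-0.96,0]],"rot":[[0,0,-0.07],[0,0,-0.14],[0,0,-0.14]],"jaw":[0,0,0]}' | head -2 && python3 -m inch '{"translation":[[0.19,-0.45,0],[0.37,-0.9,0],[0.37,-0.96,0]],"rot":[[0,0,-0.07],[0,0,-0.14],[0,0,-0.14]],"jaw":[0,0,0]}' | head -2 && python3 -m inch '{"translation":[[0.19,-0.45,0],[0.37,-0.9,0],[0.37,-0.96,0]],"rot":[[0,0,-0.07],[0,0,-0.14],[0,0,-0.14]],"jaw":[0,0,0]}' | head -2 && python3 -m inch '{"translation":[[0.19,-0.45,0],[0.37,-0.9,0],[0.37,-0.96,0]],"rot":[[0,0,-0.07],[0,0,-0.14],[0,0,-0.14]],"jaw":[0,0,0]}'
```

```text
time: 0.7
ee_pos: [0.3234, 0.3748, 0.2639]
eef_rot: [0.347, 0.938, -0.001, 0.001]
ft_force: [0.1, 0.9, 0.6]
width: 0.0473
time: 1.0
ee_pos: [0.3627, 0.2739, 0.2639]
time: 1.3
ee_pos: [0.4015, 0.1731, 0.2639]
time: 1.6
ee_pos: [0.4399, 0.0724, 0.2639]
time: 1.9
ee_pos: [0.4779, -0.0284, 0.264]
eef_rot: [0.616, 0.787, -0.003, 0.003]
ft_force: [-0.9, -0.2, 0.5]
width: 0.0005
```

```bash
python3 -m inch '{"translation":[[0.17,-0.45,0],[0.34,-0.84,0],[0.34,-0.84,0]],"rot":[[0,0,-0.06],[0,0,-0.12],[0,0,-0.12]],"jaw":[0,0,0]}' | head -2; python3 -m inch '{"translation":[[0.17,-0.4,-0.4],[0.33,-0.8,-0.8],[0.33,-0.8,-0.95],[0.33,-0.8,-0.95]],"rot":[[0,0,-0.06],[0,0,-0.11],[0,0,-0.11],[0,0,-0.11]],"jaw":[0,0,0,0]}'
python3 - <<'E'
from h import *
s=r.read_state(); w=eyes.camera("wrist"); cv2.imwrite("pics/w1.png",w)
import json; json.dump({k:list(s[k]) for k in("ee_pos","eef_rot")},open("w1.json","w"))
print(proj("wrist",[.546,-.131,.058],s)); print(s["joint_positions"].round(2))
E
```

```text
time: 2.2
ee_pos: [0.5125, -0.1173, 0.2638]
time: 2.6
ee_pos: [0.5436, -0.1978, 0.1643]
eef_rot: [0.709, 0.705, -0.007, 0.001]
ft_force: [-0.0, 0.8, -0.5]
width: 0.0008
[289.3309755  128.25111624]
[-0.32  0.33  0.71  1.71 -0.22  1.19  0.44]
```

View pics/w1.png

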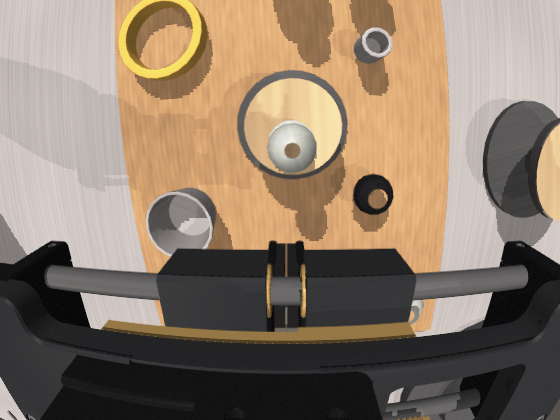

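The wrist view shows the pale stand disc centred near (292,124) with radius about 52 px. The knob sits on it with its head near (292,148). The pot (180,222), ballknob (373,195), socket (373,45) and tape (162,38) are all clear of the path.

```bash
cat >> h.py <<'E'
from scipy.optimize import least_squares
def circ(P,R=None):
    c=P.mean(0); f=lambda p: np.hypot(*(P-p[:2]).T)-(p[2] if R is None else R)
    return least_squares(f,[*c,.03],loss="soft_l1",f_scale=.0007).x
def measure(img,st,sc,dbg=None):
    # disc pale top and knob grey, around stand guess sc (xy)
    u,v=proj("wrist",[*sc,.058],st); H,W=img.shape[:2]
    yy,xx=np.mgrid[:H,:W]; pr=np.hypot(*(proj("wrist",[sc[0]+.04,sc[1],.058],st)-[u,v]))
    near=np.hypot(xx-u,yy-v)<1.15*pr
    hsv=cv2.cvtColor(img,cv2.COLOR_BGR2HSV)
    grey=((hsv[...,1]<60)&(hsv[...,2]>70)&near).astype(np.uint8)
    grey=cv2.morphologyEx(grey,cv2.MORPH_OPEN,np.ones((3,3)))
    n,l,s,_=cv2.connectedComponentsWithStats(grey); k=1+np.argmax(s[1:,4]); g=(l==k).astype(np.uint8)
    gc=max(cv2.findContours(g,0,1)[0],key=len)[:,0]; gc=cv2.convexHull(gc)[:,0]
    # rim: outermost dark->pale boundary along radial scan
    val=cv2.GaussianBlur(img[...,2],(3,3),0).astype(float); E=[]
    for a in np.linspace(0,2*np.pi,180,endpoint=False):
        rr=np.arange(.75*pr,1.2*pr,.25); x=u+rr*np.cos(a); y=v+rr*np.sin(a)
        p=cv2.remap(val.astype(np.float32),x[None].astype(np.float32),y[None].astype(np.float32),1)[0]
        d=np.diff(p); i=np.argmin(d)
        if d[i]<-10: E.append((x[i]+.125*np.cos(a),y[i]+.125*np.sin(a)))
    D=np.array([plane("wrist",*e,.058,st)[:2] for e in E]); G=np.array([plane("wrist",*e,.1,st)[:2] for e in gc])
    if dbg:
        o=img.copy()
        for e in E: cv2.circle(o,(round(e[0]),round(e[1])),0,(0,0,255),-1)
        cv2.polylines(o,[gc],1,(255,0,0),1)
        u,v=int(u),int(v); cv2.imwrite(dbg,cv2.resize(o[max(v-80,0):v+80,max(u-80,0):u+80],None,fx=3,fy=3,interpolation=0))
    return circ(D),circ(G),len(E)
E
python3 - <<'E'
from h import *; import json
s={k:np.array(v) for k,v in json.load(open("w1.json")).items()}
d,g,n=measure(cv2.imread("pics/w1.png"),s,[.546,-.131],"pics/w1m.png"); print(d.round(4),g.round(4),n,(g-d)[:2])
E
```

```text
[ 0.5487 -0.1294  0.0385] [ 0.5472 -0.1412  0.0169] 166 [-0.00149921 -0.0117451 ]
```

View pics/w1m.png

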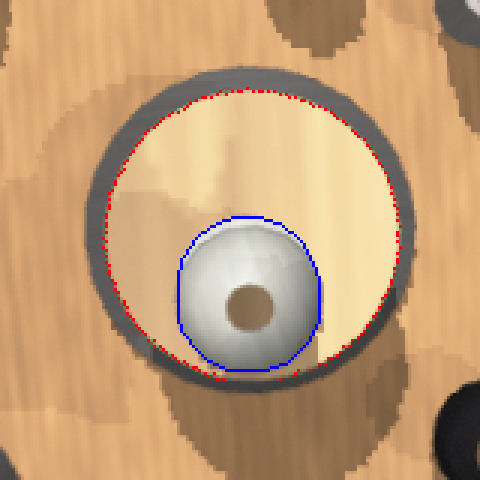

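```bash
cat >> h.py <<'E'
def both(img,st,sc,dbg=None):
    global _G
    d,g,n=measure(img,st,sc,dbg)
    return d,g
E
python3 - <<'E'
import re
s=open("h.py").read()
s=s[:s.index("def both")]
s=s.replace("    return circ(D),circ(G),len(E)","""    cam=(st["ee_pos"]+Ro.from_quat(st["eef_rot"]).as_matrix()@eyes.calibration("wrist")["hand_eye"][:3,3])[:2]
    c0=circ(G)[:2]; w=(cam-c0)/np.linalg.norm(cam-c0); far=(G-c0)@w<.003   # far side: only the head outlines there
    C=np.array([plane("wrist",*e,.069,st)[:2] for e in gc]); near2=(G-c0)@w>.010  # near side: collar
    return circ(D),circ(G[far],.0165),circ(C[near2],.018),(cam,far.sum(),near2.sum())""")
open("h.py","w").write(s)
E
python3 - <<'E'
from h import *; import json
s={k:np.array(v) for k,v in json.load(open("w1.json")).items()}
for x in measure(cv2.imread("pics/w1.png"),s,[.546,-.131]): print(x)
E
```

```text
[ 0.54866714 -0.12943977  0.03850549]
[ 0.54727285 -0.14186908  0.03      ]
[ 0.54727755 -0.14219221  0.03      ]
(array([ 0.54522147, -0.12096166]), np.int64(15), np.int64(11))
```

Knob (0.5473, −0.1420), from head and collar fits that agree to 0.3 mm. Stand (0.5487, −0.1294). The offset is about 12.7 mm, within the 12–19 mm spec. The push direction is +y turned 6° toward +x. I lower behind the knob, with the fingers leaning away from its head.

```bash
python3 -m inch '{"translation":[[-0.01,0.0,-0.25],[-0.02,0.02,-0.5],[-0.02,0.02,-0.75],[-0.02,0.02,-0.9],[-0.02,0.02,-0.9],[-0.02,0.02,-0.9]],"rot":[[0.04,-0.006,-0.05],[0.08,-0.012,-0.105],[0.11,-0.018,-0.105],[0.11,-0.018,-0.105],[0.11,-0.018,-0.105],[0.11,-0.018,-0.105]],"jaw":[0,0,0,0,0,0]}'
python3 - <<'E'
from h import *
s=r.read_state(); M=Ro.from_quat(s["eef_rot"]).as_matrix(); print(M.round(3),s["ee_pos"].round(4))
w=eyes.camera("wrist"); cv2.imwrite("pics/w2.png",w)
for x in measure(w,s,[.5487,-.1294],"pics/w2m.png"): print(x)
e=s["ee_pos"]+M@[.0095,0,.011]; print("edge",e, "along",(e[:2]-[.5487,-.1294])@[.11,.994], proj("wrist",e,s))
E
```

```text
time: 3.25
ee_pos: [0.5435, -0.1939, 0.0779]
eef_rot: [0.745, 0.665, 0.042, -0.032]
ft_force: [1.3, 0.2, 1.1]
width: 0.0001
[[ 0.112  0.994  0.019]
 [ 0.988 -0.113  0.104]
 [ 0.105  0.008 -0.994]] [ 0.5435 -0.1939  0.0779]
[ 0.54856025 -0.12951664  0.03846029]
[ 0.54719964 -0.1421627   0.03      ]
[ 0.54740208 -0.1417132   0.03      ]
(array([ 0.54883983, -0.13520329]), np.int64(15), np.int64(14))
edge [ 0.54481073 -0.18332944  0.06798272] along -0.054033687518300545 [285.86805664 244.27174161]
```

View pics/w2.png

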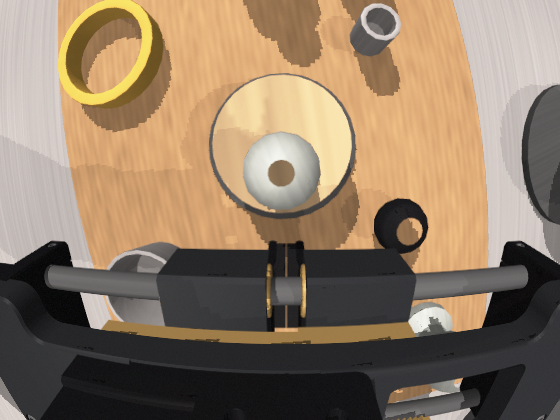

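The view shows the fingers (front edge near (286,244)) lined up behind the knob at (281,172) on the disc centred near (282,145). Readings repeat to 0.4 mm. I lower another 3.5 mm, then close most of the gap.

```bash
python3 -m inch '{"translation":[[0,0,-0.035],[0,0,-0.035],[0.0,0.06,-0.035],[0.01,0.12,-0.035],[0.02,0.18,-0.035],[0.02,0.19,-0.035],[0.02,0.19,-0.035]],"rot":[[0,0,0],[0,0,0],[0,0,0],[0,0,0],[0,0,0],[0,0,0],[0,0,0]],"jaw":[0,0,0,0,0,0,0]}'
cat > chk.py <<'E'
from h import *; import sys
n=sys.argv[1]
s=r.read_state(); M=Ro.from_quat(s["eef_rot"]).as_matrix()
w=eyes.camera("wrist"); cv2.imwrite(f"pics/{n}.png",w)
for x in measure(w,s,[.5487,-.1294],f"pics/{n}m.png")[:3]: print((x*1000).round(1), ((x[:2]-[.5486,-.1295])*1000).round(1))
e=s["ee_pos"]+M@[.0095,0,.011]; print("edge",e, "along",(e[:2]-[.5486,-.1295])@[.11,.994], s["ft_force"].round(1))
E
python3 chk.py w3
```

```text
time: 4.0
ee_pos: [0.5459, -0.1746, 0.0747]
eef_rot: [0.745, 0.665, 0.042, -0.032]
ft_force: [-0.4, -0.3, -0.1]
width: 0.0006
[ 548.2 -130.2   39. ] [-0.4 -0.7]
[ 547.1 -143.3   30. ] [ -1.5 -13.8]
[ 547.  -142.1   30. ] [ -1.6 -12.6]
edge [ 0.54714136 -0.16408481  0.06479836] along -0.03453775615744479 [-0.4 -0.3 -0.1]
```

```bash
python3 -m inch '{"translation":[[0,0.01,0],[0,0.02,0],[0,0.03,0],[0,0.04,0],[0.01,0.05,0],[0.01,0.06,0],[0.01,0.07,0],[0.01,0.08,0],[0.01,0.09,0],[0.01,0.1,0],[0.01,0.1,0]],"rot":[[0,0,0],[0,0,0],[0,0,0],[0,0,0],[0,0,0],[0,0,0],[0,0,0],[0,0,0],[0,0,0],[0,0,0],[0,0,0]],"jaw":[0,0,0,0,0,0,0,0,0,0,0]}'; python3 chk.py w4
```

```text
time: 5.15
ee_pos: [0.5468, -0.1648, 0.0748]
eef_rot: [0.745, 0.665, 0.042, -0.032]
ft_force: [-0.4, -1.1, -0.0]
width: 0.0007
[ 548.7 -129.1   38.2] [0.1 0.4]
[ 549.3 -136.8   30. ] [ 0.7 -7.3]
[ 549.2 -135.3   30. ] [ 0.6 -5.8]
edge [ 0.54807731 -0.15429744  0.06481899] along -0.024706150528734656 [-0.4 -1.1 -0. ]
```

View pics/w4m.png

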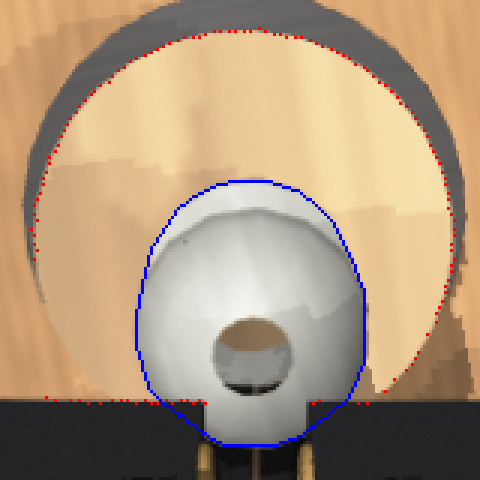

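The w4m crop shows the knob upright, fingers touching its foot, and the disc fit good except where the gripper hides it. About 6.5 mm is left, and x has drifted +0.7 mm. I back off 3 mm, turn the push direction slightly toward −x, and tap on.

```bash
python3 -m inch '{"translation":[[0,-0.03,0],[0,-0.03,0],[0,-0.03,0],[0,-0.03,0],[0,-0.02,0],[0,-0.01,0],[0,0,0],[0,0.01,0],[0,0.02,0],[0,0.03,0],[0,0.04,0],[0,0.05,0],[0,0.06,0],[0,0.06,0]],"rot":[[0,0,0],[0,0,0.09],[0,0,0.18],[0,0,0.18],[0,0,0.18],[0,0,0.18],[0,0,0.18],[0,0,0.18],[0,0,0.18],[0,0,0.18],[0,0,0.18],[0,0,0.18],[0,0,0.18],[0,0,0.18]],"jaw":[0,0,0,0,0,0,0,0,0,0,0,0,0,0]}'; python3 -m inch '{"translation":[[0,-0.04,0],[0,-0.1,0],[0,-0.2,0.0],[0,-0.28,0.0],[0,-0.3,0]],"rot":[[0,0,0],[0,0,0],[0,0,0],[0,0,0],[0,0,0]],"jaw":[0,0,0,0,0]}'; python3 chk.py w5
```

```text
time: 6.6
ee_pos: [0.5468, -0.1586, 0.0747]
eef_rot: [0.679, 0.732, 0.039, -0.036]
ft_force: [0.1, -0.9, 0.1]
width: 0.0004
time: 7.1
ee_pos: [0.5465, -0.1905, 0.0748]
eef_rot: [0.68, 0.732, 0.039, -0.036]
ft_force: [-0.1, -0.5, 0.6]
width: 0.0002
[ 548.5 -129.4   38.4] [-0.1  0.1]
[ 548.5 -128.1   30. ] [-0.1  1.4]
[ 548.4 -128.5   30. ] [-0.2  1. ]
edge [ 0.54578753 -0.17994694  0.06482819] along -0.05045362815502996 [-0.1 -0.5  0.6]
```

View pics/w5m.png

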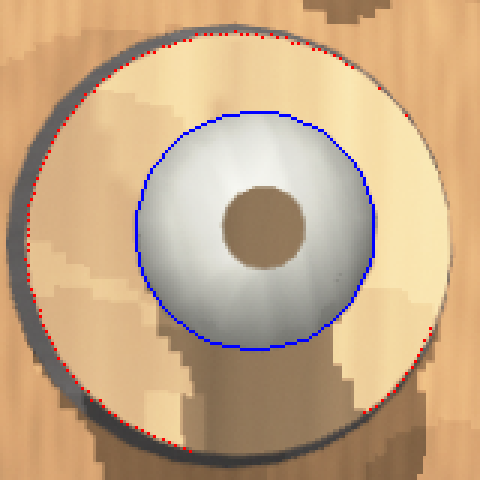

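The crop shows the knob upright near the middle of the disc, about 1 mm past centre in +y and even in x. I raise, back away, and cross-check from all three cameras.

```bash
python3 -m inch '{"translation":[[0,0,0.3],[0,0,0.6],[0,0,0.9],[0,0,1],[0,0,1],[0,0,1]],"rot":[[-0.05,0,0],[-0.1,0,0],[-0.1,0,0],[-0.1,0,0],[-0.1,0,0],[-0.1,0,0]],"jaw":[0,0,0,0,0,0]}'; python3 chk.py w6; python3 -m inch '{"translation":[[0,-0.3,0.3],[0,-0.6,0.6],[0,-0.9,0.8],[0,-1,0.8]],"rot":[[0,0,0],[0,0,0],[0,0,0],[0,0,0]],"jaw":[0,0,0,0]}'
python3 - <<'E'
from h import *
a=eyes.camera("top"); b=eyes.camera("side"); 
c=a[195:285,320:430]; s=b[235:320,270:370]
cv2.imwrite("pics/crop1.png",np.hstack([cv2.resize(c,(440,360),interpolation=2),cv2.resize(s,(360,360*85//100+54),interpolation=2)]))
cv2.imwrite("pics/top1.png",a); cv2.imwrite("pics/side1.png",b)
print((proj("top",[.5486,-.1295,.058])-[320,195])*4,(proj("top",[.5486,-.1295,.1])-[320,195])*4,(proj("side",[.5486,-.1295,.058])-[270,235])*[3.6,360/85]+[440,0],(proj("side",[.5486,-.1295,.1])-[270,235])*[3.6,360/85]+[440,0])
E
```

```text
time: 7.75
ee_pos: [0.5461, -0.19, 0.1737]
eef_rot: [0.681, 0.733, 0.0, -0.001]
ft_force: [0.6, -0.7, -0.1]
width: 0.0003
[ 548.7 -129.4   38.5] [0.1 0.1]
[ 548.2 -127.8   30. ] [-0.4  1.7]
[ 548.7 -128.    30. ] [0.1 1.5]
edge [ 0.54535532 -0.18049423  0.16267085] along -0.05104517471788385 [ 0.6 -0.7 -0.1]
time: 8.2
ee_pos: [0.5452, -0.2942, 0.2548]
eef_rot: [0.682, 0.731, -0.001, 0.001]
ft_force: [-0.7, -0.6, -0.5]
width: 0.0003
[209.41059173 171.40298297] [224.67176051 160.19527142] [597.27420386 160.15749006] [601.65802737  96.80686144]
```

View pics/crop1.png

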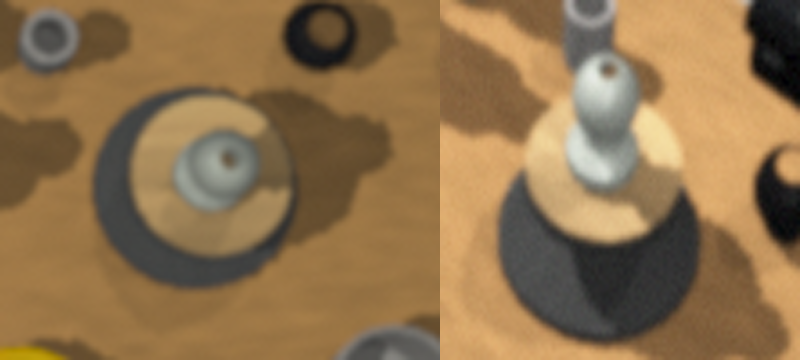

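The wrist measurements (head and collar, two heights) put the knob +1.0 to +1.7 mm in +y. The coarse top view agrees in sign. The bystanders look unmoved. There is plenty of time, so I'll give one tiny corrective tap from the +y side.

```bash
python3 -m inch '{"translation":[[0.01,0.4,0],[0.03,0.8,0],[0.03,1,0],[0.03,1,0]],"rot":[[0,0,-0.03],[0,0,-0.07],[0,0,-0.07],[0,0,-0.07]],"jaw":[0,0,0,0]}'|head -2; python3 -m inch '{"translation":[[0,0.4,0],[0,0.8,0],[0,1,0],[0,1,0]],"rot":[[0,0,0],[0,0,0],[0,0,0],[0,0,0]],"jaw":[0,0,0,0]}'|head -2; python3 -m inch '{"translation":[[0,0.2,0],[0,0.28,-0.2],[0,0.28,-0.5],[0,0.28,-0.8],[0,0.28,-0.9],[0,0.28,-0.9]],"rot":[[-0.05,0,0],[-0.1,0,0],[-0.1,0,0],[-0.1,0,0],[-0.1,0,0],[-0.1,0,0]],"jaw":[0,0,0,0,0,0]}'
```

```text
time: 8.7
ee_pos: [0.5483, -0.1854, 0.2496]
time: 9.1
ee_pos: [0.548, -0.0812, 0.2481]
time: 9.7
ee_pos: [0.5469, -0.0541, 0.1566]
eef_rot: [0.703, 0.71, -0.04, 0.031]
ft_force: [0.1, -0.2, 1.2]
width: 0.0005
```

```bash
python3 -m inch '{"translation":[[0,0,-0.3],[0,0,-0.6],[0,0,-0.8],[0,0,-0.82],[0,0,-0.82],[0,0,-0.82]],"rot":[[0,0,0],[0,0,0],[0,0,0],[0,0,0],[0,0,0],[0,0,0]],"jaw":[0,0,0,0,0,0]}'
python3 - <<'E'
from h import *
s=r.read_state(); M=Ro.from_quat(s["eef_rot"]).as_matrix(); print(M.round(3)); print("edge",s["ee_pos"]+M@[-.0108,0,.011],"other",s["ee_pos"]+M@[.0108,0,.011])
E
```

```text
time: 10.3
ee_pos: [0.548, -0.0544, 0.0764]
eef_rot: [0.703, 0.709, -0.039, 0.032]
ft_force: [-0.1, -0.3, -0.2]
width: 0.0003
[[-0.01   1.    -0.01 ]
 [ 0.995  0.009 -0.1  ]
 [-0.1   -0.011 -0.995]]
edge [ 0.54803542 -0.06624762  0.06655972] other [ 0.54782941 -0.04475694  0.06439917]
```

```bash
python3 -m inch '{"translation":[[0,-0.05,-0.015],[0,-0.15,-0.015],[0,-0.25,-0.015],[0,-0.33,-0.015],[0,-0.37,-0.015],[0,-0.38,-0.015],[0,-0.39,-0.015],[0,-0.4,-0.015],[0,-0.41,-0.015],[0,-0.42,-0.015],[0,-0.43,-0.015],[0,-0.44,-0.015],[0,-0.45,-0.015],[0,-0.45,-0.015]],"rot":[[0,0,0],[0,0,0],[0,0,0],[0,0,0],[0,0,0],[0,0,0],[0,0,0],[0,0,0],[0,0,0],[0,0,0],[0,0,0],[0,0,0],[0,0,0],[0,0,0]],"jaw":[0,0,0,0,0,0,0,0,0,0,0,0,0,0]}'; python3 -m inch '{"translation":[[0,0.04,0],[0,0.1,0],[0,0.2,0],[0,0.35,0],[0,0.45,0.1],[0,0.45,0.4],[0,0.45,0.8],[0,0.45,1]],"rot":[[0,0,0],[0,0,0],[0,0,0],[0,0,0],[0,0,0],[0.05,0,0],[0.1,0,0],[0.1,0,0]],"jaw":[0,0,0,0,0,0,0,0]}'
```

```text
time: 11.7
ee_pos: [0.548, -0.0995, 0.0749]
eef_rot: [0.703, 0.709, -0.039, 0.032]
ft_force: [-0.3, 0.5, 0.1]
width: 0.0004
time: 12.5
ee_pos: [0.549, -0.0558, 0.179]
eef_rot: [0.705, 0.71, 0.0, -0.004]
ft_force: [-0.5, 0.3, 0.4]
width: 0.0003
```

```bash
python3 -m inch '{"translation":[[0,0,0.4],[0,-0.3,0.7],[0,-0.7,0.7],[0,-1,0.7],[0,-1,0.7]],"rot":[[0,0,0],[0,0,0],[0,0,0],[0,0,0],[0,0,0]],"jaw":[0,0,0,0,0]}'|head -2;  python3 -m inch '{"translation":[[0,-0.2,0],[0,-0.36,-0.2],[0,-0.36,-0.5],[0,-0.36,-0.6],[0,-0.36,-0.6]],"rot":[[0,0,0],[0,0,0],[0,0,0],[0,0,0],[0,0,0]],"jaw":[0,0,0,0,0]}'; python3 chk.py w7
```

```text
time: 13.0
ee_pos: [0.5481, -0.1604, 0.2502]
time: 13.5
ee_pos: [0.5477, -0.1948, 0.1894]
eef_rot: [0.706, 0.708, -0.001, -0.004]
ft_force: [0.6, -0.4, 0.8]
width: 0.0003
[ 548.7 -129.4   38.5] [0.1 0.1]
[ 548.5 -127.6   30. ] [-0.1  1.9]
[ 548.5 -128.5   30. ] [-0.1  1. ]
edge [ 0.54757646 -0.18528115  0.17845843] along -0.055559049054551425 [ 0.6 -0.4  0.8]
```

View pics/w7.png

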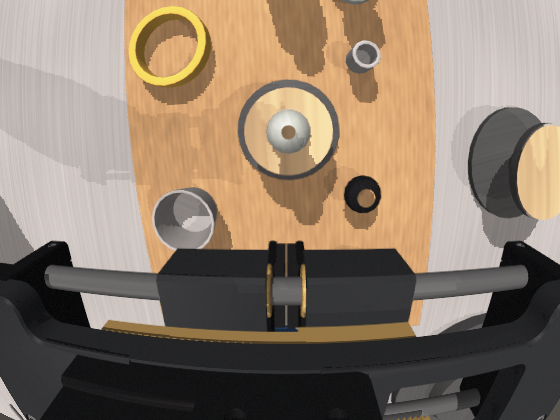

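The view shows the knob centred to the eye, head (288,131) on disc (288,129), with neighbours in place. The last tap stopped just short of contact, since the readings are unchanged at about +1.4 mm. I repeat it 1.5 mm further, which bounds any motion to 1.5 mm.

```bash
python3 -m inch '{"translation":[[0,0,0.4],[0,0.3,0.6],[0,0.7,0.6],[0,1,0.6],[0,1,0.6]],"rot":[[0,0,0],[0,0,0],[0,0,0],[0,0,0],[0,0,0]],"jaw":[0,0,0,0,0]}'|head -2;  python3 -m inch '{"translation":[[0,0.2,0],[0,0.37,-0.1],[0,0.37,-0.4],[0,0.37,-0.7],[0,0.37,-0.85],[0,0.37,-0.85]],"rot":[[-0.05,0,0],[-0.1,0,0],[-0.1,0,0],[-0.1,0,0],[-0.1,0,0],[-0.1,0,0]],"jaw":[0,0,0,0,0,0]}'
```

```text
time: 14.05
ee_pos: [0.5495, -0.0895, 0.2525]
time: 14.65
ee_pos: [0.5489, -0.0526, 0.1668]
eef_rot: [0.703, 0.71, -0.037, 0.033]
ft_force: [0.2, -0.5, 1.0]
width: 0.0004
```

```bash
python3 -m inch '{"translation":[[0,0,-0.3],[0,0,-0.6],[0,0,-0.85],[0,0,-0.93],[0,0,-0.93],[0,0,-0.93]],"rot":[[0,0,0],[0,0,0],[0,0,0],[0,0,0],[0,0,0],[0,0,0]],"jaw":[0,0,0,0,0,0]}'
```

```text
time: 15.25
ee_pos: [0.5501, -0.0528, 0.0757]
eef_rot: [0.703, 0.71, -0.036, 0.034]
ft_force: [-0.2, 0.9, -0.4]
width: 0.0006
```

```bash
python3 -m inch '{"translation":[[0,-0.05,-0.01],[0,-0.15,-0.01],[0,-0.25,-0.01],[0,-0.35,-0.01],[0,-0.41,-0.01],[0,-0.43,-0.01],[0,-0.44,-0.01],[0,-0.45,-0.01],[0,-0.455,-0.01],[0,-0.46,-0.01],[0,-0.465,-0.01],[0,-0.47,-0.01],[0,-0.475,-0.01],[0,-0.48,-0.01],[0,-0.48,-0.01]],"rot":[[0,0,0],[0,0,0],[0,0,0],[0,0,0],[0,0,0],[0,0,0],[0,0,0],[0,0,0],[0,0,0],[0,0,0],[0,0,0],[0,0,0],[0,0,0],[0,0,0],[0,0,0]],"jaw":[0,0,0,0,0,0,0,0,0,0,0,0,0,0,0]}'; python3 -m inch '{"translation":[[0,0.04,0],[0,0.1,0],[0,0.2,0],[0,0.35,0],[0,0.45,0.1],[0,0.45,0.4],[0,0.45,0.8],[0,0.45,1]],"rot":[[0,0,0],[0,0,0],[0,0,0],[0,0,0],[0,0,0],[0.05,0,0],[0.1,0,0],[0.1,0,0]],"jaw":[0,0,0,0,0,0,0,0]}'|head -2; python3 -m inch '{"translation":[[0,0,0.4],[0,-0.3,0.7],[0,-0.7,0.7],[0,-1,0.7],[0,-1,0.7]],"rot":[[0,0,0],[0,0,0],[0,0,0],[0,0,0],[0,0,0]],"jaw":[0,0,0,0,0]}'|head -2;  python3 -m inch '{"translation":[[0,-0.2,0],[0,-0.36,-0.2],[0,-0.36,-0.5],[0,-0.36,-0.6],[0,-0.36,-0.6]],"rot":[[0,0,0],[0,0,0],[0,0,0],[0,0,0],[0,0,0]],"jaw":[0,0,0,0,0]}'|head -2; python3 chk.py w8
```

```text
time: 16.75
ee_pos: [0.5501, -0.1007, 0.0747]
eef_rot: [0.703, 0.71, -0.036, 0.034]
ft_force: [0.2, 1.7, -0.3]
width: 0.0008
time: 17.55
ee_pos: [0.551, -0.0571, 0.1788]
time: 18.05
ee_pos: [0.5502, -0.1618, 0.25]
time: 18.55
ee_pos: [0.5497, -0.1963, 0.1891]
[ 548.6 -129.4   38.5] [0.  0.1]
[ 548.9 -128.7   30. ] [0.3 0.8]
[ 548.6 -129.6   30. ] [ 0.  -0.1]
edge [ 0.54964644 -0.18672708  0.17821565] along -0.056768609161874595 [0.9 0.2 0.2]
```

View pics/w8m.png

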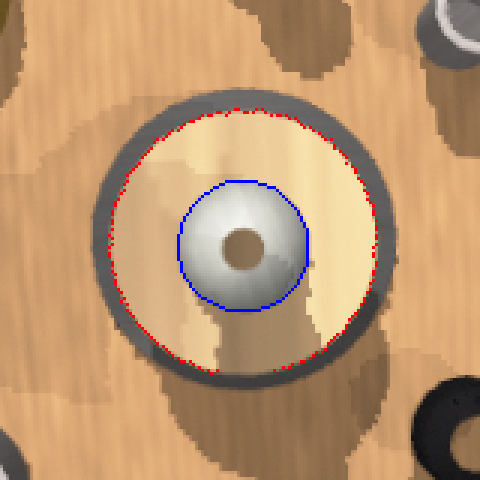

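The knob stands upright, its outline concentric with the pale disc (offset at most 0.8 mm), and nothing is touching. I'll compare the bystanders before and after in the side view, then hand in.

```bash
python3 - <<'E'
from h import *
a=cv2.imread("pics/side0.png"); b=eyes.camera("side"); d=cv2.absdiff(a,b).max(2)
for n,(u,v) in dict(tape=(230,298),socket=(312,242),ball=(367,279),pot=(310,350),tall=(221,205),short=(407,345),big1=(279,212),big2=(425,296),knob=(321,268)).items(): print(n,d[v-20:v+20,u-20:u+20].mean().round(1))
r.close_job()
E
```

```text
tape 13.9
socket 95.5
ball 12.2
pot 10.4
tall 12.2
short 17.5
big1 18.0
big2 20.0
knob 59.4
the job is handed in; nothing more can be done
```

```bash
python3 - <<'E'
from h import *; import json
s1={k:np.array(v) for k,v in json.load(open("w1.json")).items()}; s7=dict(ee_pos=np.array([.5477,-.1948,.1894]),eef_rot=np.array([.706,.708,-.001,-.004]))
print("socket w1",plane("wrist",373,44,.041,s1),"w7",plane("wrist",366,54,.041,s7)); print("gripper body in side px",proj("side",[.55,-.196,.25]),proj("side",[.6,-.15,.28]))
E
```

```text
the job is handed in; nothing more can be done
```

The knob stands upright in the middle of the small stand. I moved it about 13 mm with three light taps from closed fingers, low on its foot. The first two came from the −y side; the last, about 1.5 mm, came from +y to undo a slight overshoot. An earlier try from +y stopped just short of contact. I never pinched or lifted it, and handed in at about 18.6 s.

**Centring:** in the last wrist view the knob's foot was within 0.1 mm of the stand centre, and its head within about 0.9 mm. Measuring the head and foot separately agreed to about 1 mm, which is within the camera calibration. The pale top measured 38.5 mm in radius instead of 40 mm in nearly every view, so I took that as a bevelled edge. After the second tap the coarse top view put the knob 2.7 mm past centre, against 1.0–1.7 mm from the wrist camera. I did not repeat the top view after the last tap.

**Bystanders:** the before/after side-view comparison showed little change for the tape, ballknob, pot and both cans. The socket's patch changed strongly, a check that did not pass. I think the gripper was in front of it, because the last two wrist pictures show the socket standing where it was. A final numeric check could not run because the job was already handed in.

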